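Spread the heaped dice and close the dice box

TASK

The dice are heaped in the open dice box. Spread all five out over the box floor in one even layer: every die flat on the floor, at least a finger's breadth clear of its neighbours, and no quarter of the floor left empty. Then set the lid on squarely until it is fully home, lowering it rather than letting it drop, with the dice still spread; leave the other things on the console where they are.

Things in the scene. Friction and masses are not known exactly. Their poses are not given: they have to be found in the camera images.
- dicebox: Dark wood dice box, open on top, fixed to the console, 166 (x) x 236 (y) x 48 (z) mm outside. Walls and floor 8 mm thick: inside 150 x 220, 40 deep. Origin: centre of its underside, z up; x along its short side, y its long side; floor at z 8, rim at z 48. It stands left or right of the robot's centre line, the lid on the other side.
- lid: Loose dark wood lid of the box, 0.25-0.4 kg, right way up. Origin: underside centre, z up. Panel 142 (x) x 212 (y), z 0-6 mm, fits the box mouth with 4 mm to spare each side; plate 166 x 236, z 6-14, rests on the rim; bar handle on top at the centre, 18 (x) x 70 (y), z 14-48. Home: origin 42 mm above the box origin, either way round.
- die1: Chunky pale wooden die, a 30 mm cube with rounded edges and black pips, about 18 g, all five alike. Origin: centre of the cube; axes along its edges. Starts on the box floor as the middle of a close row of three.
- die2: Chunky pale wooden die, a 30 mm cube with rounded edges and black pips, about 18 g, all five alike. Origin: centre of the cube; axes along its edges. Starts on the box floor at one end of the row.
- die3: Chunky pale wooden die, a 30 mm cube with rounded edges and black pips, about 18 g, all five alike. Origin: centre of the cube; axes along its edges. Starts on the box floor at the other end of the row.
- die4: Chunky pale wooden die, a 30 mm cube with rounded edges and black pips, about 18 g, all five alike. Origin: centre of the cube; axes along its edges. Starts on top of the row, bridging two dice.
- die5: Chunky pale wooden die, a 30 mm cube with rounded edges and black pips, about 18 g, all five alike. Origin: centre of the cube; axes along its edges. Starts on top of the row, bridging two dice, beside the other upper die.
- remote: Bystander to be left alone: silver remote control, flat bar 45 x 170 x 18 (mm). Origin: centre of its underside.
- paperweight: Bystander to be left alone: blue glass dome, 68 across, 50 high (mm). Origin: centre of its underside.
- clip: Bystander to be left alone: grey plastic spring clip 62 x 22 x 19 (mm). Origin: centre of its underside.
- coaster: Bystander to be left alone: white round ceramic coaster, 92 across, 8 thick (mm). Origin: centre of its underside.
- candle_jar: Bystander to be left alone: glass jar candle with wooden cap, 72 across, 80 high (mm). Origin: centre of its underside.
- bowl: Bystander to be left alone: empty white ceramic bowl, 100 across, 45 high (mm). Origin: centre of its underside.
Things that resemble listed ones, but are neither listed nor needed, are in the scene too. What is shaped like the die4 but grey or orange is not meant.

How it is judged:
On the way, in this order (a step that is already met when the one before it is completed fails the run):
1. with the lid still off the box, all five dice lie spread in one layer (z of die1 in the frame of dicebox between 0.018 and 0.027 m and x of die1 in the frame of dicebox between -0.075 and 0.075 m and y of die1 in the frame of dicebox between -0.11 and 0.11 m and z of die2 in the frame of dicebox between 0.018 and 0.027 m and x of die2 in the frame of dicebox between -0.075 and 0.075 m and y of die2 in the frame of dicebox between -0.11 and 0.11 m and z of die3 in the frame of dicebox between 0.018 and 0.027 m and x of die3 in the frame of dicebox between -0.075 and 0.075 m and y of die3 in the frame of dicebox between -0.11 and 0.11 m and z of die4 in the frame of dicebox between 0.018 and 0.027 m and x of die4 in the frame of dicebox between -0.075 and 0.075 m and y of die4 in the frame of dicebox between -0.11 and 0.11 m and z of die5 in the frame of dicebox between 0.018 and 0.027 m and x of die5 in the frame of dicebox between -0.075 and 0.075 m and y of die5 in the frame of dicebox between -0.11 and 0.11 m and distance between die1 and die2 above 0.039 m and distance between each of die1, die2 and die3 above 0.039 m and distance between each of die1, die2, die3 and die4 above 0.039 m and distance between each of die1, die2, die3, die4 and die5 above 0.039 m and ((x of die1 in the frame of dicebox below 0 m and y of die1 in the frame of dicebox below 0 m) or (x of die2 in the frame of dicebox below 0 m and y of die2 in the frame of dicebox below 0 m) or (x of die3 in the frame of dicebox below 0 m and y of die3 in the frame of dicebox below 0 m) or (x of die4 in the frame of dicebox below 0 m and y of die4 in the frame of dicebox below 0 m) or (x of die5 in the frame of dicebox below 0 m and y of die5 in the frame of dicebox below 0 m)) and ((x of die1 in the frame of dicebox below 0 m and y of die1 in the frame of dicebox above 0 m) or (x of die2 in the frame of dicebox below 0 m and y of die2 in the frame of dicebox above 0 m) or (x of die3 in the frame of dicebox below 0 m and y of die3 in the frame of dicebox above 0 m) or (x of die4 in the frame of dicebox below 0 m and y of die4 in the frame of dicebox above 0 m) or (x of die5 in the frame of dicebox below 0 m and y of die5 in the frame of dicebox above 0 m)) and ((x of die1 in the frame of dicebox above 0 m and y of die1 in the frame of dicebox below 0 m) or (x of die2 in the frame of dicebox above 0 m and y of die2 in the frame of dicebox below 0 m) or (x of die3 in the frame of dicebox above 0 m and y of die3 in the frame of dicebox below 0 m) or (x of die4 in the frame of dicebox above 0 m and y of die4 in the frame of dicebox below 0 m) or (x of die5 in the frame of dicebox above 0 m and y of die5 in the frame of dicebox below 0 m)) and ((x of die1 in the frame of dicebox above 0 m and y of die1 in the frame of dicebox above 0 m) or (x of die2 in the frame of dicebox above 0 m and y of die2 in the frame of dicebox above 0 m) or (x of die3 in the frame of dicebox above 0 m and y of die3 in the frame of dicebox above 0 m) or (x of die4 in the frame of dicebox above 0 m and y of die4 in the frame of dicebox above 0 m) or (x of die5 in the frame of dicebox above 0 m and y of die5 in the frame of dicebox above 0 m)) and linear speed of each of die1, die2, die3, die4, die5 below 0.03 m/s and horizontal distance between lid and dicebox above 0.08 m), for 0.2 s.
2. the lid is fully home on the box over the spread dice (z of lid in the frame of dicebox between 0.039 and 0.045 m and x of lid in the frame of dicebox between -0.008 and 0.008 m and y of lid in the frame of dicebox between -0.008 and 0.008 m and angle between lid's own z axis and vertical below 0.03 rad and angle between the y axis of lid and the y axis of dicebox, either way round below 0.06 rad), for 0.2 s.
At the end, for the whole second after the job is handed in: All dice lie still and flat on the box floor (centre 18-27 mm over its underside), centres 39 mm or more apart, a centre in every quarter; the lid is released, still and home: origin 39-45 mm over the box origin, within 8 mm in box x and y, level to 0.03 rad, square to 0.06 rad (all of step 2 and z of die1 in the frame of dicebox between 0.018 and 0.027 m and x of die1 in the frame of dicebox between -0.075 and 0.075 m and y of die1 in the frame of dicebox between -0.11 and 0.11 m and z of die2 in the frame of dicebox between 0.018 and 0.027 m and x of die2 in the frame of dicebox between -0.075 and 0.075 m and y of die2 in the frame of dicebox between -0.11 and 0.11 m and z of die3 in the frame of dicebox between 0.018 and 0.027 m and x of die3 in the frame of dicebox between -0.075 and 0.075 m and y of die3 in the frame of dicebox between -0.11 and 0.11 m and z of die4 in the frame of dicebox between 0.018 and 0.027 m and x of die4 in the frame of dicebox between -0.075 and 0.075 m and y of die4 in the frame of dicebox between -0.11 and 0.11 m and z of die5 in the frame of dicebox between 0.018 and 0.027 m and x of die5 in the frame of dicebox between -0.075 and 0.075 m and y of die5 in the frame of dicebox between -0.11 and 0.11 m and distance between die1 and die2 above 0.039 m and distance between each of die1, die2 and die3 above 0.039 m and distance between each of die1, die2, die3 and die4 above 0.039 m and distance between each of die1, die2, die3, die4 and die5 above 0.039 m and ((x of die1 in the frame of dicebox below 0 m and y of die1 in the frame of dicebox below 0 m) or (x of die2 in the frame of dicebox below 0 m and y of die2 in the frame of dicebox below 0 m) or (x of die3 in the frame of dicebox below 0 m and y of die3 in the frame of dicebox below 0 m) or (x of die4 in the frame of dicebox below 0 m and y of die4 in the frame of dicebox below 0 m) or (x of die5 in the frame of dicebox below 0 m and y of die5 in the frame of dicebox below 0 m)) and ((x of die1 in the frame of dicebox below 0 m and y of die1 in the frame of dicebox above 0 m) or (x of die2 in the frame of dicebox below 0 m and y of die2 in the frame of dicebox above 0 m) or (x of die3 in the frame of dicebox below 0 m and y of die3 in the frame of dicebox above 0 m) or (x of die4 in the frame of dicebox below 0 m and y of die4 in the frame of dicebox above 0 m) or (x of die5 in the frame of dicebox below 0 m and y of die5 in the frame of dicebox above 0 m)) and ((x of die1 in the frame of dicebox above 0 m and y of die1 in the frame of dicebox below 0 m) or (x of die2 in the frame of dicebox above 0 m and y of die2 in the frame of dicebox below 0 m) or (x of die3 in the frame of dicebox above 0 m and y of die3 in the frame of dicebox below 0 m) or (x of die4 in the frame of dicebox above 0 m and y of die4 in the frame of dicebox below 0 m) or (x of die5 in the frame of dicebox above 0 m and y of die5 in the frame of dicebox below 0 m)) and ((x of die1 in the frame of dicebox above 0 m and y of die1 in the frame of dicebox above 0 m) or (x of die2 in the frame of dicebox above 0 m and y of die2 in the frame of dicebox above 0 m) or (x of die3 in the frame of dicebox above 0 m and y of die3 in the frame of dicebox above 0 m) or (x of die4 in the frame of dicebox above 0 m and y of die4 in the frame of dicebox above 0 m) or (x of die5 in the frame of dicebox above 0 m and y of die5 in the frame of dicebox above 0 m)) and linear speed of each of die1, die2, die3, die4, die5 below 0.03 m/s and contact force between the fingers and lid below 0.05 N and linear speed of lid below 0.02 m/s); the robot touches nothing.
It fails at once if the lid is dropped (moves faster than 0.5 m/s while the fingers do not hold it) (contact force between the fingers and lid below 0.02 N and linear speed of lid above 0.5 m/s).
It fails at once if a bystander is moved more than 30 mm (distance of any of remote, paperweight, clip, coaster, candle_jar, bowl from where it was at the start of the episode above 0.03 m).
It also fails if it takes over 72 s, if anything falls off the work surface, if the arm or the gripper's body presses on something with over 40 N, if the wrist force passes 120 N, or if a joint passes its speed limit or range.

ROBOT

A 6-joint arm with a two-finger parallel gripper is mounted at the origin on the work surface. World frame = base frame: x ahead of the robot, y to its left, z up, the work surface at z = 0. Lengths are in m, angles in rad, forces in N, time in s.
With the tool pointing down it reaches from about 0.35 to 0.775 m from the base axis. Payload 7.3 kg.
Tool frame: the origin (TCP) lies between the finger pads; the fingertips stand 14 mm ahead of it and the grasp point (between the pads) lies 5 mm behind it; z points along the fingers, y is the line along which they close (so a half turn about z gives the same grasp; the last joint's range is limited). The gripper opens to 92 mm and grips with 3 to 60 N. Pads are 19 mm wide; open, the fingers measure 130 mm over their backs; the gripper's body (75 mm by 190 mm) begins 47 mm behind the grasp point.
Start: joints at [1.194, 0.342, 1.524, -0, 1.275, -0.146], TCP at [0.12, 0.511, 0.241] pointing down, gripper open.
Joint ranges: [-2.53, 2.53], [-0.77, 2.02], [0.04, 2.7], [-1, 4.14], [0.28, 2.66], [-3.11, 3.11]. Speed limits (rad/s): [2.57, 2.57, 3.14, 3.14, 3.14, 3.14].

INTERFACE

Orientations are given as [roll, pitch, yaw] about the fixed x, y, z axes, in that order (R = Rz(yaw) Ry(pitch) Rx(roll)).
In Python, from cell import robot, eyes gives the robot as it stands. The module is installed in compiled form; this text tells all that it offers.
- The arm moves only by the shell command python3 -m handwheel 'ROWS' [FORCE]. ROWS is JSON, one flat list of numbers, 5 for each row, row after row: the shift along the world's x, y, z in mm, then the turn about the world's z in rad, then the opening, from 0 (shut) to 1 (fully open). In form: [x, y, z, spin, jaw, x, y, z, spin, jaw, ...]. A call has 1 to 8 rows; each row shifts and turns the commanded pose from where the row before left it; what a row does not reach is not made up. A row lasts 1/10 s, in which the tool goes at most 50 mm and 8.59 degrees, less where a joint would pass 70% of its speed; a pose out of reach is approached as far as the arm can. A call with a gripper value outside its range is refused whole. The fingers move at their own pace and stop on an object; FORCE is the grip in N (left out, the last holds). Time passes only in rows, so rows that do not move let the fingers close. It gives the time, the measured TCP pose, the force, the opening and the grip force at its end, in the units of the state.
- robot.observe(): the state, without advancing time (a new reading comes with each control period).
- eyes.read_camera(name): name is "scene" or "top" or "wrist"; returns (picture, depth): 400x640x3 uint8, blue, green, red; 400x640 float32, m along the optical axis (not along the pixel's ray), 0 where there is no reading.
- eyes.calibration(name): a dict with "fx", "fy", "cx", "cy" (pixels), "dist_coeffs" ([k1, k2, p1, p2, k3] as OpenCV has them; the pictures are not rectified), "world_to_cam" (4x4, takes a point from world to camera coordinates). Camera axes: x right, y down, z forward; pixel columns grow to the right and rows downward; lengths in m; the calibration is good to about 2 mm. A picture is of the moment at which its call begins: read the wrist's pose just before it. calibration takes no time and is no camera call; for the wrist camera it gives the pose at the moment of the call.
- robot.hand_in(): hands the job in; it is judged then, once.
The state is a dict: "time": time; "qpos": joint angles; "qvel": joint speeds; "joint_efforts": joint torques, N m; "tool_pos": TCP position; "tool_rot": TCP orientation; "contact_force": force on the tool from outside, world axes, zero at the start; "torque": the same for the moment, N m; "opening": finger opening in m; "grip_force": force on a finger pad.
Only numpy, scipy, OpenCV 4.12 (cv2) and the standard library are available. Lean on these libraries where they do the work, as an engineer would, in place of code of your own. Each camera call takes 0.05 s, during which the arm holds its last target. There are 200 camera calls.

## Working session

There is one attempt and no reset: what is moved stays moved. The work goes in short steps, Python scripts to look and compute and a shell command to move; the robot and the scene stay as the last step left them, time stands still between calls to the robot, and variables do not carry over. Pictures are saved under pics/ and viewed, at most 10 in all, crops included, and the job is handed in when it is done.

```bash
mkdir -p pics; cat > h.py <<'E'
import numpy as np, cv2
from cell import robot, eyes
def cap(n,save=None):
    c=eyes.calibration(n); im,d=eyes.read_camera(n)
    if save: cv2.imwrite('pics/'+save,im)
    return c,im,d
def world(c,d,uv):
    K=np.array([[c['fx'],0,c['cx']],[0,c['fy'],c['cy']],[0,0,1.]])
    T=np.linalg.inv(np.array(c['world_to_cam']));o=[]
    for u,v in uv:
        p=cv2.undistortPoints(np.array([[[u,v]]],float),K,np.array(c['dist_coeffs'],float))[0,0]
        z=d[int(v),int(u)]
        o.append((T@[p[0]*z,p[1]*z,z,1])[:3])
    return np.array(o)
def cloud(c,d):
    K=np.array([[c['fx'],0,c['cx']],[0,c['fy'],c['cy']],[0,0,1.]])
    h,w=d.shape; uu,vv=np.meshgrid(np.arange(w),np.arange(h))
    p=cv2.undistortPoints(np.stack([uu,vv],-1).reshape(-1,1,2).astype(float),K,np.array(c['dist_coeffs'],float)).reshape(h,w,2)
    X=np.concatenate([p*d[...,None],d[...,None],np.ones((h,w,1))],-1)
    return (X@np.linalg.inv(np.array(c['world_to_cam'])).T)[...,:3]
E
python3 - <<'E'
from h import *
ims=[]
for n in('top','scene'):
    c,im,d=cap(n); np.savez('/tmp/'+n,im=im,d=d); ims.append(im)
    cv2.imwrite(f'pics/{n}0.png',im)
    print(n,np.linalg.inv(np.array(c['world_to_cam'])).round(3).tolist(),c['fx'])
print(robot.observe())
E
```

```text
top [[0.022, -0.991, 0.134, 0.353], [-1.0, -0.023, -0.003, 0.005], [0.006, -0.134, -0.991, 1.616], [0.0, 0.0, 0.0, 1.0]] 490.74360906603175
scene [[0.013, 0.852, -0.523, 1.091], [1.0, -0.018, -0.004, 0.017], [-0.012, -0.523, -0.852, 0.888], [0.0, 0.0, 0.0, 1.0]] 391.7738875391467
{'time': 0.1, 'qpos': array([ 1.19398172e+00,  3.42629026e-01,  1.52489698e+00,  2.26738920e-05,
        1.27541636e+00, -1.45970455e-01]), 'qvel': array([-0.00037252, -0.00263345, -0.00198642, -0.00076023,  0.00086413,
        0.00054325]), 'joint_efforts': array([ 8.35547453e-04, -4.32009673e+01, -2.44692886e+01,  7.18921423e-02,
        5.26627118e-02, -4.82736334e-05]), 'tool_pos': array([0.11995087, 0.51076657, 0.24013548]), 'tool_rot': array([-3.14026045e+00, -2.17771296e-04,  2.91074174e+00]), 'contact_force': array([ 0.17093508, -0.1994465 , -0.41781052]), 'torque': array([-0.01852614,  0.01150692,  0.0024146 ]), 'grip_force': 0.0, 'opening': 0.09204843232595054}
```

View pics/top0.png

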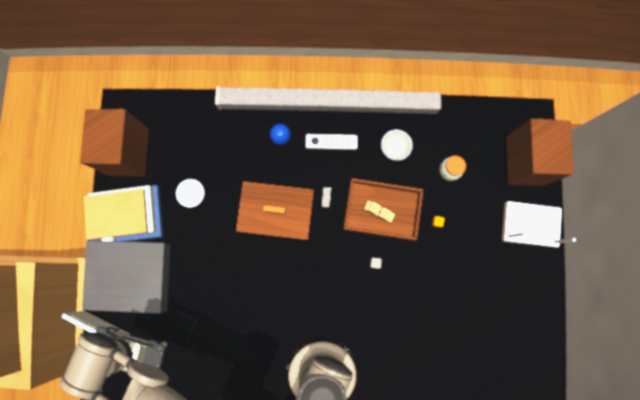

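View pics/scene0.png

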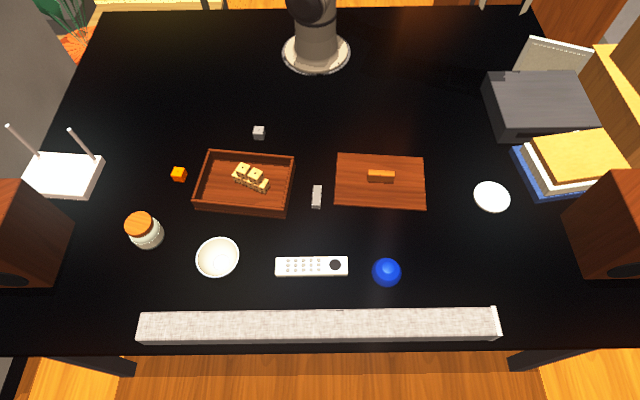

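The top view shows the open box at (384,209) with pale dice at (380,211), and the lid at (275,210) with its handle at (273,209). The grey cube (376,263) and orange cube (438,222) are decoys, because the dice meant are the pale ones in the box. Next I measure these from both views.

```bash
python3 - <<'E'
from h import *
out=[]
for n in('top','scene'):
    z=np.load('/tmp/'+n+'.npz'); c=eyes.calibration(n); P=cloud(c,z['d'])
    X,Y,Z=P[...,0],P[...,1],P[...,2]
    for nm,y0,y1,a,b in(('boxrim',-.35,-.05,.043,.056),('lidplate',.03,.33,.009,.022),('handle',.03,.33,.04,.06)):
        m=(X>.38)&(X<.66)&(Y>y0)&(Y<y1)&(Z>a)&(Z<b)
        lab,k=0,0
        n_,L,S,C=cv2.connectedComponentsWithStats(cv2.dilate(m.astype(np.uint8),np.ones((3,3))))
        k=1+S[1:,4].argmax(); m&=L==k
        q=P[m]; r=cv2.minAreaRect((q[:,:2]*1000).astype(np.float32)); print(n,nm,len(q),np.round(r[0],1),np.round(r[1],1),round(r[2],1),np.median(q[:,2]).round(4))
    hsv=cv2.cvtColor(z['im'],cv2.COLOR_BGR2HSV)
    m=(X>.4)&(X<.6)&(Y>-.3)&(Y<-.06)&(Z>.03)
    print(np.histogram(Z[m],bins=np.arange(.03,.1,.005)))
    if n=='top': cr=cv2.resize(z['im'][170:250,335:435],None,fx=5,fy=5,interpolation=2)
    else: cr2=cv2.resize(z['im'][145:225,190:300],None,fx=5,fy=5,interpolation=2)
cr=cv2.copyMakeBorder(cr,0,0,0,0,0);cv2.imwrite('pics/crop.png',cr2)
E
```

```text
top boxrim 538 [ 540.1 -185.5] [234.3 167.3] 82.2 0.0483
top lidplate 3182 [541.7 169.1] [256.3 200.2] 81.4 0.0151
top handle 123 [530.5 167.6] [68.3 18.5] 84.2 0.0486
(array([ 42,  70, 116, 180, 103,  15,  31,  87,  56,   6,   1,   0,   0,
         0]), array([0.03 , 0.035, 0.04 , 0.045, 0.05 , 0.055, 0.06 , 0.065, 0.07 ,
       0.075, 0.08 , 0.085, 0.09 , 0.095, 0.1  ]))
scene boxrim 853 [ 538.5 -185. ] [236.3 168.6] 82.3 0.0463
scene lidplate 4340 [530.4 168.8] [235.9 168.9] 84.6 0.0124
scene handle 179 [530.  168.1] [67.6 21.3] 85.0 0.0458
(array([187, 227, 223, 362,  43,  31,  72, 193,   3,   0,   0,   0,   0,
         0]), array([0.03 , 0.035, 0.04 , 0.045, 0.05 , 0.055, 0.06 , 0.065, 0.07 ,
       0.075, 0.08 , 0.085, 0.09 , 0.095, 0.1  ]))
```

View pics/crop.png

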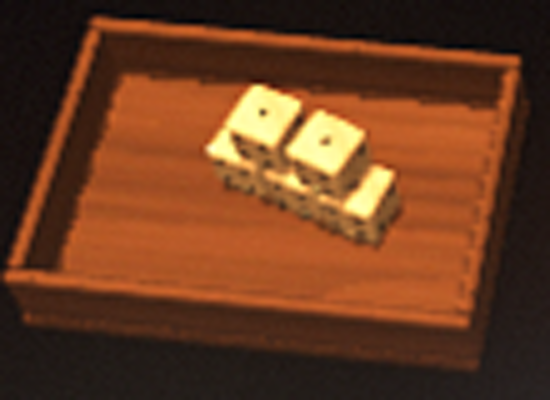

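The box centre is about (539.5,-185) mm with yaw -7.7°, and its rim is at 47–48 mm. The lid is at (530,168.5) with yaw about -5.3°. The sizes match the text in both views. The crop shows two upper dice (tops at (265,112) and (325,140)) on a pale row of three. I'm moving above the box for a close look.

```bash
python3 -m handwheel '[25,-41,0,-0.1,0.6,25,-41,0,-0.1,0.6,25,-41,0,-0.1,0.6,25,-41,0,-0.1,0.6,25,-41,0,-0.1,0.6,25,-41,0,-0.1,0.6,25,-41,0,-0.1,0.6,25,-41,0,-0.1,0.6]'; python3 -m handwheel '[25,-41,0,-0.1,0.6,25,-41,0,-0.1,0.6,25,-41,0,-0.1,0.6,25,-41,0,-0.1,0.6,25,-41,0,-0.1,0.6,25,-41,0,-0.1,0.6,25,-41,0,-0.1,0.6,0,0,0,0,0.6]'
python3 - <<'E'
from h import *
s=robot.observe();print(s['tool_pos'],s['tool_rot'],s['qpos'],s['time'])
c,im,d=cap('wrist','w1.png'); np.savez('/tmp/w1',im=im,d=d,w=c['world_to_cam']); print(np.linalg.inv(np.array(c['world_to_cam'])).round(3))
P=cloud(c,d);X,Y,Z=P[...,0],P[...,1],P[...,2]
B=np.array([539.5,-185]);a=-.135
for nm,lo,hi in(('up',.058,.08),('low',.032,.043)):
    m=(abs(X-.5395)<.075)&(abs(Y+.185)<.1)&(Z>lo)&(Z<hi)
    n_,L,S,C=cv2.connectedComponentsWithStats(m.astype(np.uint8))
    for k in range(1,n_):
        if S[k,4]>100:
            q=P[L==k]; r=cv2.minAreaRect((q[:,:2]*1000).astype(np.float32));print(nm,S[k],np.round(r[0],1),np.round(r[1],1),round(r[2],1),np.median(q[:,2]).round(4))
m=(abs(X-.54)<.15)&(abs(Y+.185)<.17)&(Z>.044)&(Z<.052)
q=P[m]; r=cv2.minAreaRect((q[:,:2]*1000).astype(np.float32));print('rim',r)
E
```

```text
time: 0.9
tool_pos: [0.3205, 0.1813, 0.2407]
tool_rot: [3.141, 0.0, 2.107]
contact_force: [0.8, 0.6, -0.7]
opening: 0.0549
grip_force: 0.0
time: 1.7
tool_pos: [0.4971, -0.1085, 0.2397]
tool_rot: [3.141, 0.001, 1.404]
contact_force: [0.1, -0.8, -1.0]
opening: 0.0555
grip_force: 0.0
[ 0.49707398 -0.10851249  0.23972671] [3.14103182e+00 1.30272442e-03 1.40377727e+00] [-3.64958308e-01  3.12850671e-01  1.56978313e+00 -1.22645261e-03
  1.25815301e+00 -1.97562863e-01] 1.7
[[ 0.986 -0.16  -0.046  0.51 ]
 [-0.166 -0.947 -0.276 -0.034]
 [ 0.     0.28  -0.96   0.383]
 [ 0.     0.     0.     1.   ]]
up [351 202  38  37 939] [ 537.8 -153.7] [30.1 30.3] 61.4 0.067
up [340 236  35  35 881] [ 520.4 -186.8] [30.8 30.4] 64.1 0.0669
low [358 184  31  22 421] [ 548.3 -135.6] [16.2 31.1] 64.5 0.037
rim ((537.966796875, -186.00906372070312), (236.86802673339844, 166.37110900878906), 82.27780151367188)
```

View pics/w1.png

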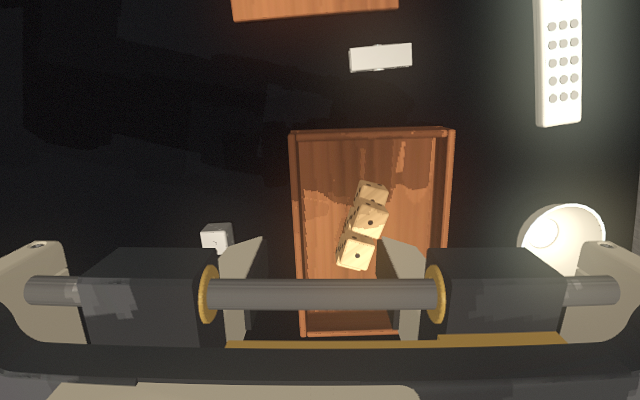

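The wrist view shows the upper dice tops at (370,221) and (355,254), and the visible end of the row at (372,192). The row runs at about 62.5° in world, with upper dice at (538,-154) and (520,-187). Their tops at 67 mm and the low die tops at 37 mm match the expected 68 and 38. I'm approaching die A first.

```bash
python3 -m handwheel '[14,-15,-35,-0.105,0.58,14,-15,-35,-0.105,0.58,13,-15,-35,-0.103,0.58,0,0,-35,0,0.58,0,0,0,0,0.58]' 8
```

```text
time: 2.25
tool_pos: [0.5327, -0.1468, 0.0963]
tool_rot: [-3.131, 0.001, 1.099]
contact_force: [-0.8, -0.6, -1.0]
opening: 0.053
grip_force: 0.0
```

```bash
python3 -m handwheel '[5,-7,-20,0,0.58,0,0,-20,0,0.58,0,0,0,0,0.58,0,0,0,0,0.58]'
```

```text
time: 2.65
tool_pos: [0.5414, -0.1553, 0.0624]
tool_rot: [3.141, -0.0, 1.099]
contact_force: [-0.7, 0.4, 0.7]
opening: 0.0533
grip_force: 0.0
```

```bash
python3 -m handwheel '[-3.5,1.5,-6,0,0.58,0,0,0,0,0.3,0,0,0,0,0.2,0,0,0,0,0.2,0,0,0,0,0.2]' 8
```

```text
time: 3.15
tool_pos: [0.5378, -0.1545, 0.0551]
tool_rot: [3.141, -0.0, 1.098]
contact_force: [0.4, 0.0, 2.0]
opening: 0.0301
grip_force: 7.9
```

```bash
python3 -m handwheel '[0,0,20,0,0.2,0,0,25,0,0.2,15,14,0,0.115,0.2,14,14,0,0.115,0.2,14,14,0,0.11,0.2,0,0,-25,0,0.2,0,0,-25,0,0.2,0,0,0,0,0.2]'; python3 -m handwheel '[0,0,0,0,0.2,0,0,0,0,0.2]'
```

```text
time: 3.95
tool_pos: [0.5784, -0.1116, 0.0466]
tool_rot: [-3.135, -0.001, 1.438]
contact_force: [-1.1, 1.1, 0.1]
opening: 0.0302
grip_force: 7.9
time: 4.15
tool_pos: [0.5814, -0.1128, 0.0511]
tool_rot: [3.139, 0.0, 1.438]
contact_force: [1.2, 0.1, 0.4]
opening: 0.0301
grip_force: 7.9
```

```bash
python3 -m handwheel '[0,0,-12,0,0.2,0,0,-12,0,0.2,0,0,0,0,0.2,0,0,-1,0,0.2,0,0,0,0,0.2,0,0,0,0,0.43,0,0,0,0,0.43,0,0,0,0,0.43]'
```

```text
time: 4.95
tool_pos: [0.5806, -0.1124, 0.0249]
tool_rot: [3.141, 0.0, 1.438]
contact_force: [0.3, 0.8, -0.3]
opening: 0.0394
grip_force: 0.0
```

```bash
python3 -m handwheel '[0,0,30,0,0.43,0,0,30,0,0.43,-15,-18,20,-0.115,0.58,-15,-18,0,-0.115,0.58,-15,-18,0,-0.11,0.58,-15,-19,0,0,0.58,0,0,-20,0,0.58,0,0,0,0,0.58]'; python3 -m handwheel '[0,0,0,0,0.58,0,0,0,0,0.58]'
```

```text
time: 5.75
tool_pos: [0.519, -0.1853, 0.0832]
tool_rot: [-3.138, -0.0, 1.096]
contact_force: [-0.2, 1.0, -0.5]
opening: 0.0532
grip_force: 0.0
time: 5.95
tool_pos: [0.5212, -0.1852, 0.0854]
tool_rot: [3.141, -0.0, 1.099]
contact_force: [0.3, -0.9, 0.4]
opening: 0.0534
grip_force: 0.0
```

Next I grasp B at (520.4,-186.8), lift it, and carry it to (560.4,-264).

```bash
python3 -m handwheel '[-0.5,-1.5,-15,0,0.58,0,0,-15,0,0.58,0,0,0,0,0.58,0,0,0,0,0.2,0,0,0,0,0.2,0,0,0,0,0.2,0,0,0,0,0.2]' 8
```

```text
time: 6.65
tool_pos: [0.5205, -0.187, 0.0555]
tool_rot: [3.14, -0.0, 1.098]
contact_force: [0.4, -0.0, 1.9]
opening: 0.0296
grip_force: 7.9
```

```bash
python3 -m handwheel '[0,0,20,0,0.2,0,0,25,0,0.2,13,-25,0,0.115,0.2,13,-26,0,0.115,0.2,14,-26,0,0.11,0.2,0,0,-25,0,0.2,0,0,-25,0,0.2,0,0,0,0,0.2]'; python3 -m handwheel '[0,0,0,0,0.2,0,0,0,0,0.2]'
```

```text
time: 7.45
tool_pos: [0.558, -0.2629, 0.0465]
tool_rot: [-3.135, -0.003, 1.437]
contact_force: [0.1, -0.8, -1.0]
opening: 0.0301
grip_force: 7.9
time: 7.65
tool_pos: [0.5609, -0.2642, 0.0513]
tool_rot: [3.139, 0.001, 1.438]
contact_force: [-0.0, -0.8, -0.4]
opening: 0.03
grip_force: 7.9
```

```bash
python3 -m handwheel '[0,0,-12,0,0.2,0,0,-12,0,0.2,0,0,0,0,0.2,0,0,-1,0,0.2,0,0,0,0,0.2,0,0,0,0,0.43,0,0,0,0,0.43,0,0,0,0,0.43]'; python3 -m handwheel '[0,0,30,0,0.43,0,0,40,0,0.43,-5,20,40,0,0.58,-5,20,40,0,0.58,-5,20,0,0,0.58,0,0,0,0,0.58,0,0,0,0,0.58]'
cat > dice.py <<'E'
from h import *
def dice(save):
    c,im,d=cap('wrist',save);P=cloud(c,d);X,Y,Z=P[...,0],P[...,1],P[...,2]
    C=np.array([538.8,-185.5]);a=np.deg2rad(-7.75);R=np.array([[np.cos(a),-np.sin(a)],[np.sin(a),np.cos(a)]])
    b=((P[...,:2]*1000)-C)@R
    m=(abs(b[...,0])<70)&(abs(b[...,1])<105)&(Z>.030)&(Z<.046)
    n_,L,S,_=cv2.connectedComponentsWithStats(m.astype(np.uint8))
    for k in range(1,n_):
        if S[k,4]>100:
            q=P[L==k]; r=cv2.minAreaRect((q[:,:2]*1000).astype(np.float32));print(S[k],np.round(r[0],1),np.round(r[1],1),round(r[2],1),np.median(q[:,2]).round(4),'box',((np.array(r[0])-C)@R).round(1))
E
python3 -c "
from dice import *
print(robot.observe()['tool_pos']);dice('w2.png')"
```

```text
time: 8.45
tool_pos: [0.5601, -0.2639, 0.0249]
tool_rot: [3.141, 0.0, 1.438]
contact_force: [0.4, -0.4, 0.2]
opening: 0.0389
grip_force: 0.0
time: 9.15
tool_pos: [0.5449, -0.2039, 0.1746]
tool_rot: [-3.141, 0.0, 1.439]
contact_force: [0.1, -0.6, -0.1]
opening: 0.0533
grip_force: 0.0
[ 0.54494249 -0.20387354  0.1746321 ]
[ 332   57   39   40 1507] [ 580.5 -112.3] [29.7 30.2] 82.9 0.0371 box [31.5 78.1]
[ 291  100   44   44 1357] [ 545.6 -142.8] [29.9 30.5] 66.4 0.0371 box [ 0.9 43.3]
[ 279  138   43   43 1294] [ 530.6 -172.1] [30.6 30.2] 64.5 0.037 box [-9.9 12.1]
[ 268  176   41   41 1195] [ 515.5 -202.8] [30.3 30.5] 64.9 0.037 box [-20.7 -20.3]
[ 330  238   34   33 1079] [ 559.8 -263.8] [30.6 30.1] 82.6 0.037 box [ 31.4 -74.7]
```

View pics/w2.png

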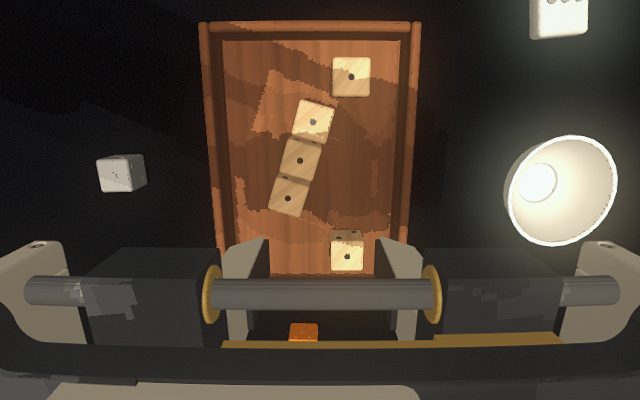

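The picture shows A at (351,77) and B at (347,255) flat in their corners, with the row of three at (313,122), (300,160) and (288,197). Now the end die E1 at (545.6,-142.8), yaw 65.5°.

```bash
python3 -m handwheel '[0,20,-25,-0.1,0.5,0,20,-25,-0.1,0.5,1,21,-25,-0.095,0.5,0,0,-30,0,0.5,0,0,-14,0,0.5,0,0,0,0,0.5,0,0,0,0,0.5]'
```

```text
time: 9.9
tool_pos: [0.5461, -0.1436, 0.0553]
tool_rot: [-3.141, 0.0, 1.142]
contact_force: [0.5, 0.0, 0.4]
opening: 0.0457
grip_force: 0.0
```

```bash
python3 -m handwheel '[0,0,-15,0,0.5,0,0,-14,0,0.5,0,0,0,0,0.5,0,0,0,0,0.5]'
```

```text
time: 10.3
tool_pos: [0.5462, -0.1431, 0.0269]
tool_rot: [3.142, 0.0, 1.143]
contact_force: [0.2, -0.1, -1.0]
opening: 0.0467
grip_force: 0.0
```

```bash
python3 -m handwheel '[0,0,0,0,0.2,0,0,0,0,0.2,0,0,0,0,0.2,0,0,20,0,0.2,0,0,20,0,0.2]' 8;  python3 -m handwheel '[-9.5,13,0,0.1,0.2,-9.5,13,0,0.1,0.2,-9.5,13,0,0.095,0.2,0,0,0,0,0.2,0,0,0,0,0.2]'
```

```text
time: 10.8
tool_pos: [0.5457, -0.1427, 0.0669]
tool_rot: [-3.14, 0.0, 1.143]
contact_force: [0.1, 0.5, -1.1]
opening: 0.0299
grip_force: 8.0
time: 11.3
tool_pos: [0.5181, -0.1042, 0.0671]
tool_rot: [3.14, 0.0, 1.436]
contact_force: [0.2, -0.2, -0.2]
opening: 0.03
grip_force: 8.0
```

```bash
python3 -m handwheel '[0,0,-20,0,0.2,0,0,-19,0,0.2,0,0,0,0,0.2,0,0,-1,0,0.2,0,0,0,0,0.2,0,0,0,0,0.43,0,0,0,0,0.43,0,0,0,0,0.43]'; python3 -m handwheel '[0,0,30,0,0.43,0,0,20,0,0.45,0,-24,0,-0.1,0.5,0,-25,0,-0.1,0.5,-1,-25,0,-0.095,0.5,-1,-25,0,0,0.5,0,0,0,0,0.5,0,0,0,0,0.5]'
```

```text
time: 12.1
tool_pos: [0.5177, -0.1039, 0.0271]
tool_rot: [3.141, 0.0, 1.438]
contact_force: [-0.0, -1.0, -0.4]
opening: 0.0395
grip_force: 0.0
time: 12.9
tool_pos: [0.5153, -0.2029, 0.0767]
tool_rot: [-3.141, -0.0, 1.142]
contact_force: [-0.3, 0.5, -0.3]
opening: 0.046
grip_force: 0.0
```

```bash
python3 -m handwheel '[0,0,-20,0,0.5,0,0,-20,0,0.5,0,0,-10,0,0.5,0,0,0,0,0.5,0,0,0,0,0.2,0,0,0,0,0.2,0,0,0,0,0.2,0,0,0,0,0.2]' 8;  python3 -m handwheel '[0,0,20,0,0.2,0,0,20,0,0.2,-6,-17.5,0,0.1,0.2,-6,-17.5,0,0.1,0.2,-6,-17.5,0,0.095,0.2,0,0,0,0,0.2,0,0,0,0,0.2]'
```

```text
time: 13.7
tool_pos: [0.5161, -0.203, 0.0277]
tool_rot: [3.14, -0.0, 1.143]
contact_force: [0.3, 2.2, 3.8]
opening: 0.0299
grip_force: 8.0
time: 14.4
tool_pos: [0.4975, -0.2554, 0.0668]
tool_rot: [3.141, -0.0, 1.435]
contact_force: [0.3, 0.5, -0.7]
opening: 0.03
grip_force: 8.0
```

```bash
python3 -m handwheel '[0,0,-20,0,0.2,0,0,-19,0,0.2,0,0,0,0,0.2,0,0,-1,0,0.2,0,0,0,0,0.2,0,0,0,0,0.43,0,0,0,0,0.43,0,0,0,0,0.43]'; python3 -m handwheel '[0,0,30,0,0.43,0,0,40,0,0.45,10,20,40,0,0.5,10,20,40,0,0.5,0,20,0,0,0.5,0,0,0,0,0.5,0,0,0,0,0.5]'
python3 -c "
from dice import *
s=robot.observe();print(s['tool_pos'],s['tool_rot']);dice('w3.png')"
```

```text
time: 15.2
tool_pos: [0.4977, -0.2555, 0.0271]
tool_rot: [3.141, 0.0, 1.438]
contact_force: [-0.5, 0.4, 0.1]
opening: 0.0387
grip_force: 0.0
time: 15.9
tool_pos: [0.5172, -0.1953, 0.1765]
tool_rot: [-3.141, 0.0, 1.439]
contact_force: [-0.3, -1.0, -0.3]
opening: 0.046
grip_force: 0.0
[ 0.51724017 -0.19531783  0.1764974 ] [-3.14100214e+00  1.33917366e-04  1.43861211e+00]
[ 289   65   38   40 1474] [ 517.6 -105.1] [30.  29.9] 82.2 0.0371 box [-31.8  76.8]
[ 367   64   39   40 1469] [ 580.2 -112.6] [29.9 30.1] 82.9 0.0371 box [31.2 77.9]
[ 313  143   43   43 1268] [ 530.7 -172.1] [30.4 30.5] 65.7 0.0371 box [-9.9 12.2]
[ 293  242   34   32 1034] [ 497.9 -254.9] [29.6 30.3] 82.0 0.037 box [-31.1 -74.3]
[361 242   7  32 192] [ 547.3 -261.7] [29.1  5.3] 81.3 0.0366 box [ 18.7 -74.4]
```

View pics/w3.png

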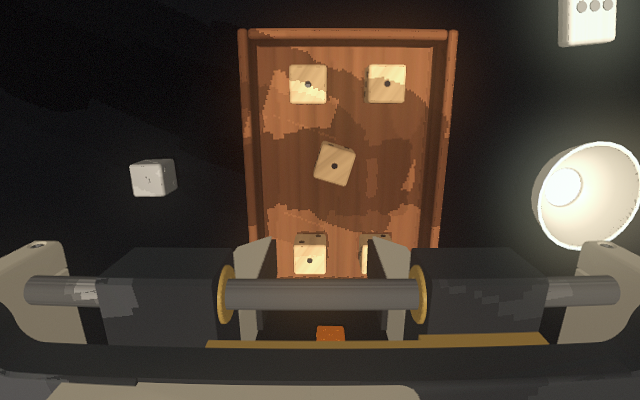

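All five dice lie flat and spread: corner dice at (308,84), (387,84) and (310,259), a partly hidden one at (375,255), and the middle one at (334,166). Next is the lid, starting with a close measurement of its pose and the box rim.

```bash
python3 - <<'E'
from h import *
s=robot.observe();c,im,d=cap('wrist');P=cloud(c,d);X,Y,Z=P[...,0],P[...,1],P[...,2]
m=(abs(X-.54)<.15)&(abs(Y+.185)<.17)&(Z>.044)&(Z<.051)
n,L,S,_=cv2.connectedComponentsWithStats(m.astype(np.uint8));m=L==(1+S[1:,4].argmax())
np.save('/tmp/rim',P[m]); q=P[m][:,:2]*1000
a=np.deg2rad(-7.75);R=np.array([[np.cos(a),-np.sin(a)],[np.sin(a),np.cos(a)]]);b=(q-[538.8,-185.5])@R
print(np.percentile(b,[.5,99.5],axis=0))
for sgn in(-1,1):
    k=(abs(b[:,0]-sgn*79)<6)&(b[:,1]<90); f=np.polyfit(b[k,1],b[k,0],1);print('side',sgn,f, k.sum())
k=(abs(b[:,1]-114)<6)&(abs(b[:,0])<65);print('far',np.polyfit(b[k,0],b[k,1],1))
E
python3 -m handwheel '[1,38,0,0.01,0.5,1,38,0,0.01,0.5,1,38,0,0.01,0.5,1,38,0,0.01,0.5,1,38,0,0,0.5,1,38,0,0,0.5,1,38,0,0,0.5,1,38,0,0,0.5]'; python3 -m handwheel '[0,0,0,0,0.5,0,0,0,0,0.5]'
python3 - <<'E'
from h import *
s=robot.observe();print(s['tool_pos'],s['tool_rot'])
c,im,d=cap('wrist','w4.png');P=cloud(c,d);X,Y,Z=P[...,0],P[...,1],P[...,2]
for nm,lo,hi in(('plate',.009,.019),('handle',.043,.053)):
    m=(abs(X-.53)<.15)&(abs(Y-.168)<.16)&(Z>lo)&(Z<hi)
    n,L,S,_=cv2.connectedComponentsWithStats(m.astype(np.uint8));m=L==(1+S[1:,4].argmax())
    q=P[m]; r=cv2.minAreaRect((q[:,:2]*1000).astype(np.float32));print(nm,np.round(r[0],1),np.round(r[1],1),round(r[2],2),np.median(q[:,2]))
E
```

```text
[[-83.72603301 -55.48879047]
 [ 81.43865076 117.26080469]]
side -1 [ 1.19445381e-03 -7.95174123e+01] 1720
side 1 [-1.01714225e-03  7.72387922e+01] 1791
far [1.94937731e-03 1.12985281e+02]
time: 16.8
tool_pos: [0.5255, 0.1092, 0.1759]
tool_rot: [-3.14, 0.0, 1.476]
contact_force: [0.7, -0.1, 0.3]
opening: 0.0462
grip_force: 0.0
time: 17.0
tool_pos: [0.5255, 0.1084, 0.1759]
tool_rot: [-3.14, 0.001, 1.479]
contact_force: [-0.7, -0.7, 0.3]
opening: 0.0459
grip_force: 0.0
[0.52547657 0.10835783 0.17588636] [-3.14021697e+00  7.54361392e-04  1.47889819e+00]
plate [527.9 158.5] [215.6 167.3] 84.61 0.013212306358643983
handle [528.9 168.2] [69.3 17.9] 84.32 0.047002048967286825
```

View pics/w4.png

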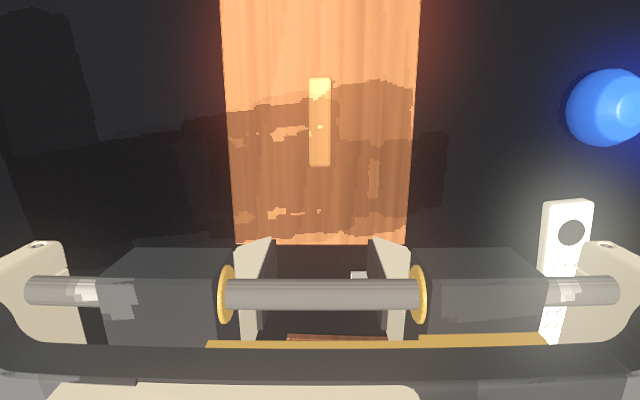

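The wrist view shows the lid handle at (320,122): centre (529,168), top at 47 mm, matching both fixed cameras. I'm descending on it in steps.

```bash
python3 -m handwheel '[1.5,30,-20,0,0.5,2,30,-20,0,0.5,0,0,-35,0,0.5,0,0,-35,0,0.5,0,0,-10,0,0.5,0,0,0,0,0.5,0,0,0,0,0.5]'
```

```text
time: 17.75
tool_pos: [0.5302, 0.1678, 0.058]
tool_rot: [3.14, -0.0, 1.476]
contact_force: [-0.2, -0.1, 0.0]
opening: 0.046
grip_force: 0.0
```

```bash
python3 -m handwheel '[0,0,-12,0,0.5,0,0,-11,0,0.5,0,0,0,0,0.5,0,0,0,0,0.1,0,0,0,0,0.1,0,0,0,0,0.1,0,0,0,0,0.1,0,0,0,0,0.1]' 35
```

```text
time: 18.55
tool_pos: [0.5292, 0.1687, 0.034]
tool_rot: [3.141, -0.0, 1.478]
contact_force: [-0.3, 0.6, 1.2]
opening: 0.0174
grip_force: 35.0
```

```bash
python3 -m handwheel '[0,0,10,0,0.1,0,0,20,0,0.1,0,0,25,0,0.1,0,0,25,0,0.1,0,0,25,0,0.1,0,0,15,0,0.1,0,0,0,0,0.1,0,0,0,0,0.1]'; python3 -m handwheel '[1,-15,0,-0.01,0.1,1,-28,0,-0.01,0.1,1,-28,0,-0.01,0.1,1,-28,0,-0.013,0.1,1,-28,0,0,0.1,1,-28,0,0,0.1,1,-28,0,0,0.1,1,-28,0,0,0.1]'; python3 -m handwheel '[0.5,-28,0,0,0.1,0,-28,0,0,0.1,0,-28,0,0,0.1,0,-28,0,0,0.1,0,-20,0,0,0.1,0,-10,0,0,0.1,0,0,0,0,0.1,0,0,0,0,0.1]'
```

```text
time: 19.35
tool_pos: [0.5286, 0.1685, 0.1534]
tool_rot: [-3.141, 0.0, 1.478]
contact_force: [-1.3, -0.2, -3.4]
opening: 0.0175
grip_force: 35.0
time: 20.15
tool_pos: [0.5361, -0.0443, 0.1524]
tool_rot: [-3.139, 0.0, 1.434]
contact_force: [0.1, -0.1, -2.7]
opening: 0.0178
grip_force: 35.0
time: 20.95
tool_pos: [0.5371, -0.1838, 0.1531]
tool_rot: [-3.14, -0.001, 1.434]
contact_force: [-0.2, 0.5, -3.6]
opening: 0.0177
grip_force: 35.0
```

```bash
python3 -m handwheel '[0.7,-2.4,-15,0,0.1,0,0,-20,0,0.1,0,0,-15,0,0.1,0,0,0,0,0.1,0,0,0,0,0.1,0,0,0,0,0.1]'
python3 - <<'E'
from h import *
s=robot.observe();print(s['tool_pos'])
for n in('scene','top'):
    c,im,d=cap(n);P=cloud(c,d);X,Y,Z=P[...,0],P[...,1],P[...,2]
    m=(abs(X-.54)<.12)&(abs(Y+.186)<.15)&(Z>.068)&(Z<.088)
    k=1;nn,L,S,_=cv2.connectedComponentsWithStats(m.astype(np.uint8));m=L==(1+S[1:,4].argmax())
    q=P[m]; r=cv2.minAreaRect((q[:,:2]*1000).astype(np.float32));print(n,r,np.median(q[:,2]))
    A=np.c_[q[:,:2],np.ones(len(q))];print('tilt',np.linalg.lstsq(A,q[:,2],rcond=None)[0][:2])
    if n=='scene': cv2.imwrite('pics/s2.png',cv2.resize(im[110:260,150:330],None,fx=4,fy=4))
E
```

```text
time: 21.55
tool_pos: [0.5389, -0.1866, 0.1048]
tool_rot: [3.14, 0.001, 1.436]
contact_force: [0.2, -0.1, -2.9]
opening: 0.0176
grip_force: 35.0
[ 0.53893426 -0.18655264  0.1047968 ]
scene ((540.0166625976562, -186.31100463867188), (238.22410583496094, 169.23057556152344), 82.70590209960938) 0.08359171124946341
tilt [-0.00013759 -0.00190652]
top ((551.4891357421875, -106.95661926269531), (73.12238311767578, 165.5517578125), 82.15699768066406) 0.08415049404344266
tilt [-0.00044198 -0.01444476]
```

View pics/s2.png

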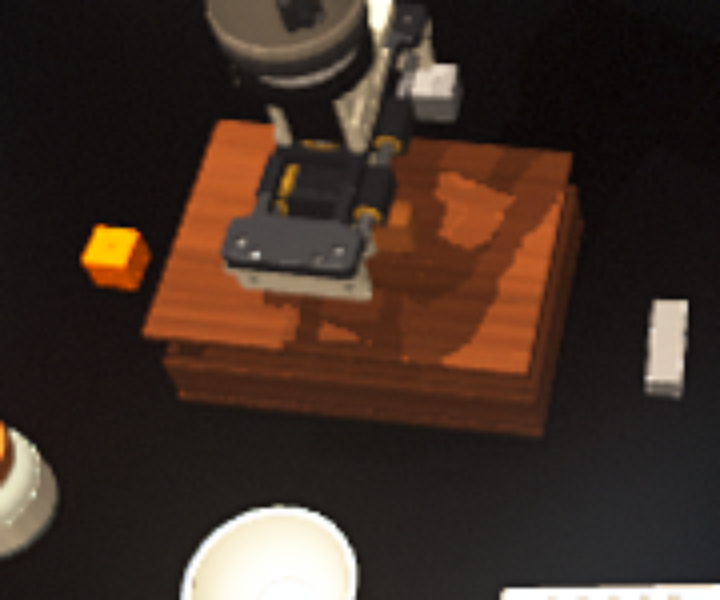

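The crop shows the lid level and squared above the box, with its front edge from (145,335) to (530,370). The scene camera puts it about 1.5 mm out, so I correct that and lower gently.

```bash
python3 -m handwheel '[-1.2,0.7,0,0,0.1,0,0,-8,0,0.1,0,0,-8,0,0.1,0,0,-4,0,0.1,0,0,-3,0,0.1,0,0,0,0,0.1,0,0,0,0,0.1]'
```

```text
time: 22.35
tool_pos: [0.5372, -0.1862, 0.0807]
tool_rot: [3.141, -0.0, 1.435]
contact_force: [-0.3, -0.3, -2.6]
opening: 0.0179
grip_force: 35.0
```

```bash
python3 -m handwheel '[0,0,-2,0,0.1,0,0,-2,0,0.1,0,0,-1,0,0.1,0,0,0,0,0.1,0,0,0,0,0.1]'
```

```text
time: 22.85
tool_pos: [0.5371, -0.1861, 0.076]
tool_rot: [3.141, 0.0, 1.435]
contact_force: [-1.7, 1.2, 0.1]
opening: 0.0178
grip_force: 35.0
```

```bash
python3 -m handwheel '[0,0,-0.7,0,0.1,0,0,0,0,0.1,0,0,0,0,0.1]'; python3 - <<'E'
from h import *
c,im,d=cap('scene');P=cloud(c,d);X,Y,Z=P[...,0],P[...,1],P[...,2]
m=(abs(X-.54)<.12)&(abs(Y+.186)<.15)&(Z>.048)&(Z<.062)
nn,L,S,_=cv2.connectedComponentsWithStats(m.astype(np.uint8));m=L==(1+S[1:,4].argmax())
q=P[m]; print(cv2.minAreaRect((q[:,:2]*1000).astype(np.float32)),np.median(q[:,2]))
print(np.linalg.lstsq(np.c_[q[:,:2],np.ones(len(q))],q[:,2],rcond=None)[0])
E
```

```text
time: 23.15
tool_pos: [0.5371, -0.1861, 0.076]
tool_rot: [3.141, 0.0, 1.435]
contact_force: [-3.7, 1.0, 7.6]
opening: 0.0174
grip_force: 35.0
((537.7456665039062, -185.53797912597656), (236.61424255371094, 168.71563720703125), 82.19932556152344) 0.05482289397773121
[-0.00074092 -0.00052362  0.05510372]
```

It is seated: resistance rose with no further travel, and the plate is level at home height. Now I release, rise and check.

```bash
python3 -m handwheel '[0,0,0.7,0,0.1,0,0,0,0,0.3,0,0,0,0,0.5,0,0,0,0,0.5,0,0,0,0,0.5]'; python3 -m handwheel '[0,0,10,0,0.5,0,0,25,0,0.5,0,0,35,0,0.5,0,0,35,0,0.5,0,40,20,0,0.5,0,40,0,0,0.5,0,0,0,0,0.5,0,0,0,0,0.5]'
python3 - <<'E'
from h import *
c,im,d=cap('scene','end.png');P=cloud(c,d);X,Y,Z=P[...,0],P[...,1],P[...,2]
m=(abs(X-.54)<.12)&(abs(Y+.186)<.15)&(Z>.048)&(Z<.062)
nn,L,S,_=cv2.connectedComponentsWithStats(m.astype(np.uint8));m=L==(1+S[1:,4].argmax())
q=P[m]; print(cv2.minAreaRect((q[:,:2]*1000).astype(np.float32)),np.median(q[:,2]))
print(np.linalg.lstsq(np.c_[q[:,:2],np.ones(len(q))],q[:,2],rcond=None)[0])
E
```

```text
time: 23.7
tool_pos: [0.5372, -0.1862, 0.0757]
tool_rot: [3.141, 0.0, 1.435]
contact_force: [-0.3, 0.3, -0.4]
opening: 0.0442
grip_force: 0.0
time: 24.5
tool_pos: [0.5372, -0.1055, 0.2015]
tool_rot: [3.14, 0.001, 1.437]
contact_force: [0.7, 0.5, -1.0]
opening: 0.0459
grip_force: 0.0
((538.2999877929688, -185.81451416015625), (237.1122283935547, 168.7229461669922), 81.83010864257812) 0.054887698895174974
[-0.00113352 -0.00122205  0.05524818]
```

View pics/end.png

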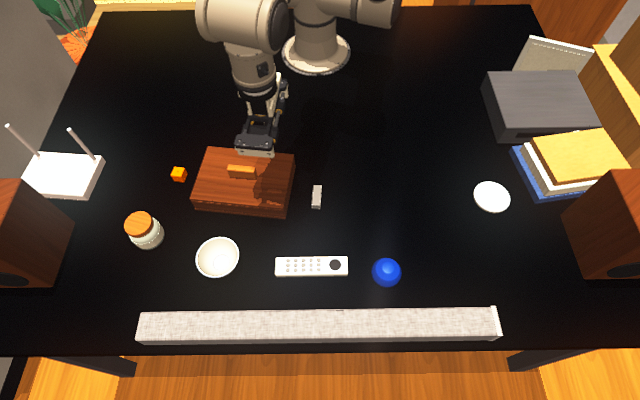

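The lid sits square on the box at (243,180), the gripper is clear of it, and the bystanders are where they were.

```bash
python3 -c "
from cell import robot
print(robot.hand_in())"
```

```text
the job is handed in; nothing more can be done
None
```

I handed the job in at about 24.5 s of the 72 s allowed: before covering, all five dice measured flat and well clear of each other with one in every quarter, and the lid is now home, square and released, with the bystanders unmoved. The hand-in returned no verdict.

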